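Hang the parts caddy from the tool rail

ROBOT

A 6-joint arm with a two-finger parallel gripper is mounted at the origin on the work surface. World frame = base frame: x ahead of the robot, y to its left, z up, the work surface at z = 0. Lengths are in m, angles in degrees, forces in N, time in s.
With the tool pointing down it reaches from about 0.4 to 0.825 m from the base axis. Payload 7 kg.
Tool frame: the origin (TCP) lies at the very end of the fingers, on their centre line; the grasp point (between the pads) lies 19 mm behind it; z points along the fingers, y is the line along which they close (so a half turn about z gives the same grasp; the last joint's range is limited). The gripper opens to 88 mm and grips with 3 to 60 N. Pads are 19 mm wide; open, the fingers measure 130 mm over their backs; the gripper's body (78 mm by 193 mm) begins 47 mm behind the grasp point.
Start: joints at [-50.93, 20.546, 0.682, 0, -70.136, -16.507], TCP at [0.259, -0.623, 0.227] pointing down, gripper open.
Joint ranges: [-176.03, 176.03], [-82.01, 121.73], [-58.28, 71.71], [-173.87, 95.51], [-174.79, -0.11], [-173.66, 173.66]. Speed limits (degrees/s): [136.94, 136.94, 172.46, 180, 180, 180].

INTERFACE

Orientations are given as [roll, pitch, yaw] about the fixed x, y, z axes, in that order (R = Rz(yaw) Ry(pitch) Rx(roll)).
In Python, from plant import get_obs, snapshot, camera_params, close_job, boxes_of, cut_out, landmark_of gives the robot as it stands.
- The arm moves only by the shell command python3 -m inch 'ROWS' [OPENING]. ROWS is text: rows parted by semicolons, each of 6 numbers parted by spaces: the shift along the tool's x, y, z in units of 30 cm (1.0 is 30 cm), then the turn, a rotation vector about the tool's x, y, z in units of pi rad (1.0 is pi rad). A call has 1 to 10 rows; each row is the pose to reach, as a shift and turn from the pose commanded when the call began, along the tool's axes at that moment, turning the shorter way round; what a row does not reach only later rows make up. A row lasts 1/12 s, in which the tool goes at most 41.7 mm and 7.16 degrees, less where a joint would pass 70% of its speed; a pose out of reach is approached as far as the arm can. A call with a number of a shift or a turn outside -1 to 1 is refused whole. A call with a gripper value outside its range is refused whole. OPENING is the closure, from -1 (fully open) to 1 (shut), set as the call begins (- or left out, the last holds). The fingers move at their own pace and stop on an object; the grip force is fixed at half the most. Time passes only in rows, so rows that repeat a pose let the fingers close. It gives the time, the measured TCP pose, the force, the opening and the grip force at its end, in the units of the state.
- get_obs(): the state, without advancing time (a new reading comes with each control period).
- snapshot(name): name is "side" or "top" or "wrist"; returns the picture (400x640x3 uint8, red, green, blue); there is no depth.
- camera_params(name): a dict with "mtx" (3x3 intrinsics, pixels), "k1" (the pictures are not rectified: a ray, as slopes to the right and down, at radius r is drawn at 1 + k1 r^2 times it, then the intrinsics apply), "rvec" (rotation vector, rad) and "tvec" (3), from world to camera coordinates, as OpenCV has them. Camera axes: x right, y down, z forward; pixel columns grow to the right and rows downward; lengths in m; the calibration is good to about 2 mm. A picture is of the moment at which its call begins: read the wrist's pose just before it. camera_params takes no time and is no camera call; for the wrist camera it gives the pose at the moment of the call.
- close_job(): hands the job in; it is judged then, once.
Trained networks look in the newest picture that a camera, given by its name, has taken for a name from the list of things; names that differ only in an ending like _2 or _b are one class to them, and where a whole thing is asked for, a point or a joint stands for the part that bears it (a point fixed in the world has none). Each returns a list of dicts, best first, with "p" (0 to 1); they miss things now and then, are a little off and sometimes report something else, mostly with a low value. They report only what shows in the picture. A call takes as long as a camera call. They do not tell look-alikes from the thing itself.
- boxes_of(camera, thing): "rect" ([left, top, width, height] in pixels, round what is visible of it).
- cut_out(camera, thing): "pixels" (400x640 bool, what is visible of it) and "rect" ([left, top, width, height] in pixels, round what is visible of it).
- landmark_of(camera, thing): "uv" ([column, row] in pixels: a listed point, or the origin of a listed thing).
The state is a dict: "clock": time; "joint_pos": joint angles; "qvel": joint speeds; "tau": joint torques, N m; "tool_pos": TCP position; "orientation": TCP orientation; "force": force on the tool from outside, world axes, zero at the start; "moment": the same for the moment, N m; "opening": finger opening in m; "gripper_force": force on a finger pad.
Only numpy, scipy, OpenCV 4.12 (cv2) and the standard library are available. Lean on these libraries where they do the work, as an engineer would, in place of code of your own. Each camera call takes 0.05 s, during which the arm holds its last target. There are 200 camera calls.

TASK

Take the spare S-hook off the rod of the wire-spool rack and hang it over the free middle stretch of the tool rail, between the spanner and the scissors; then hang the parts caddy by its wire handle in the hook's lower curl, so that it hangs free, level and still above the bench. Keep the caddy upright while you carry it, and leave the other things on the bench where they are.

Things in the scene. Friction and masses are not known exactly. Their poses are not given: they have to be found in the camera images.
- s_hook: spare S-hook of plain 8 mm round steel bar, 128 mm long, 110 g; at first it hangs from the spool rack's rod with nothing else holding it. Flat in its own x-z plane; origin at its middle, z up to the upper curl, y across the flat. Both curls: 22 mm centre-line radius, 36 mm free inside. A straight shank slants from (-18, 0, 25) mm to (18, 0, -25) mm between them
- hook_top (a point): inside of the crown of the upper curl, (0, 0, 56) mm in the hook's frame, bend centre (0, 0, 38); rests on top of the rail or rod when hung
- hook_back (a point): bar centre at the back of the upper curl, (-22, 0, 38) mm in the hook's frame: a place to pinch across y that stays clear of the rail
- upper_end (a point): free end of the upper curl, (22, 0, 34) mm in the hook's frame, pointing down on the +x side. The mouth between it and the shank is 27 mm: a bar enters from +x below this end and goes up into the crown; bar centre at (55, 0, 15), (13, 0, 15), (0, 0, 36), then (0, 0, 50) mm for the rail
- lower_end (a point): free end of the lower curl, (-22, 0, -34) mm in the hook's frame, pointing up: the lower curl (bend centre (0, 0, -38)) opens to -x, and a handle's wire goes in over this end through a mouth of 27 mm, then down to the seat
- hook_seat (a point): inside bottom of the lower curl, (0, 0, -56) mm in the hook's frame; where a hung handle rests
- spool_rack: fixed rack for wire spools, 330 mm wide, 208 mm high, 100 mm deep: two grey side plates, between them a steel rod of 10 mm diameter along y, axis 170 mm above the bench, a spool of 76 mm diameter at each end (inner faces 94 mm from the middle). The S-hook hangs on the bare rod, its x along the rack's x. Origin on the bench under mid rod, x across the rod, away from the robot
- rod_mid (a point): middle of the spool rack's rod, on its axis
- rail: fixed tool rail: round steel bar, 12 mm diameter, 600 mm long, along its y, axis 320 mm above the bench, on posts 280 mm either side of the middle. A spanner (+y) and scissors (-y) hang on S-hooks fixed to it 215 mm from the middle, reaching in to 195 mm; between them it is bare. Origin on the bench under the middle, x across the rail, away from the robot
- rail_mid (a point): middle of the rail, on the bar's axis; axes as rail
- caddy: open grey plastic parts caddy, empty, 200 to 365 g: 170 mm long (its x), 100 mm wide (y), 60 mm high; floor 5 mm, long side walls 5 mm, upright end walls 8 mm thick. A rigid, fixed arched handle of 6 mm wire stands over its middle in its own y-z plane, 112 mm wide, straight to 83 mm height, then round to 136 mm. Origin mid underside, z up, x away from the robot
- bail (a point): underside of the handle's wire at the top of its arch, 130 mm above the caddy's underside; the wire is 6 mm thick above it and runs along the caddy's y here
- screwdriver: bystander: screwdriver, 190 mm long, lying on the bench; leave it
- tape_roll: bystander: roll of tape, 80 mm across, 20 mm high, lying flat; leave it
- jar: bystander: small glass jar with cork, 54 mm across, 85 mm high, behind the rail; leave it
- front_wall (a point): middle of the upper edge of the caddy's end wall nearer the robot, (-81, 0, 60) mm in its frame; the wall is 8 mm thick along x and can be pinched here from above, clear of hook and rail
There are look-alikes about, which are no part of the job. Leave any green look-alike of the caddy alone. Of the things that look like the s_hook, the smaller one is meant.

How it is judged (in metres and radians):
On the way:
1. the S-hook hangs by its upper curl on the middle stretch of the rail, let go (x of hook_top in the frame of rail_mid between -0.01 and 0.01 m and y of hook_top in the frame of rail_mid between -0.12 and 0.12 m and z of hook_top in the frame of rail_mid between 0 and 0.012 m and contact force between s_hook and rail above 0.3 N and contact force between the fingers and s_hook below 0.05 N), for 0.2 s.
At the end, for the whole second after the job is handed in: The hook's crown rests on the rail (10 mm across, 12 mm in height), at most 120 mm from its middle; the caddy's handle lies in the lower curl (15 mm from the seat) and the hook bears its weight; caddy 40 mm or more above the bench, within 0.2 rad of level, still (under 0.08 m/s) (x of hook_top in the frame of rail_mid between -0.01 and 0.01 m and y of hook_top in the frame of rail_mid between -0.12 and 0.12 m and z of hook_top in the frame of rail_mid between 0 and 0.012 m and distance between bail and hook_seat below 0.015 m and contact force between caddy and s_hook above 1 N and contact force between s_hook and rail above 1.5 N and height (world z) of caddy above 0.04 m and angle between caddy's own z axis and vertical below 0.2 rad and linear speed of caddy below 0.08 m/s); the robot touches nothing.
It fails at once if the caddy is tipped over (more than 0.7 rad) (angle between caddy's own z axis and vertical above 0.7 rad).
It fails at once if a bystander is moved by more than 30 mm (distance of any of screwdriver, tape_roll, jar from where it was at the start of the episode above 0.03 m).
It also fails if it takes over 70 s, if anything falls off the work surface, if the arm or the gripper's body presses on something with over 40 N, if the wrist force passes 120 N, or if a joint passes its speed limit or range.

## Working session

There is one attempt and no reset: what is moved stays moved. The work goes in short steps, Python scripts to look and compute and a shell command to move; the robot and the scene stay as the last step left them, time stands still between calls to the robot, and variables do not carry over. Pictures are saved under pics/ and viewed, at most 10 in all, crops included, and the job is handed in when it is done.

```bash
ls; mkdir -p pics
python3 - <<'E'
from plant import *
import cv2,numpy as np
a=snapshot("side");b=snapshot("top")
cv2.imwrite("pics/side0.png",a[:,:,::-1]);cv2.imwrite("pics/top0.png",b[:,:,::-1])
for c in("side","top"):
    p=camera_params(c);R=cv2.Rodrigues(np.array(p["rvec"]))[0];print(c,p["mtx"],p["k1"],-R.T@np.array(p["tvec"]),R[2])
    for t in("s_hook","caddy","spool_rack","rail"):
        print(t,[(round(d["p"],2),d["rect"]) for d in boxes_of(c,t)])
    for t in("hook_top","hook_seat","bail","rod_mid","rail_mid","front_wall"):
        print(t,[(round(d["p"],2),np.round(d["uv"])) for d in landmark_of(c,t)])
print(get_obs())
E
```

```text
pics
side [[414.85076312   0.         316.87478195]
 [  0.         414.85076312 204.18975498]
 [  0.           0.           1.        ]] -0.022851761948554046 [0.10549589 0.81990648 0.81309772] [ 0.39828377 -0.75325753 -0.52342443]
s_hook [(0.74, [345.1, 201.3, 57.4, 46.4]), (0.7, [270.1, 297.8, 18.3, 45.9]), (0.57, [333.7, 308.3, 34.1, 58.5])]
caddy [(0.89, [344.0, 207.2, 57.2, 40.8]), (0.73, [270.6, 298.6, 16.3, 44.3]), (0.65, [389.9, 183.8, 53.2, 40.0])]
spool_rack [(0.83, [216.2, 262.6, 117.6, 137.4])]
rail [(0.95, [182.6, 135.7, 140.8, 217.5]), (0.65, [216.1, 260.1, 120.9, 137.1])]
hook_top [(0.65, array([351., 314.])), (0.57, array([278., 299.])), (0.25, array([256., 236.]))]
hook_seat [(0.74, array([286., 317.])), (0.72, array([350., 362.])), (0.54, array([281., 341.]))]
bail [(0.66, array([374., 200.])), (0.53, array([283., 314.])), (0.33, array([397., 225.]))]
rod_mid [(0.88, array([277., 305.])), (0.31, array([258., 238.]))]
rail_mid [(0.71, array([269., 173.]))]
front_wall [(0.73, array([396., 192.])), (0.57, array([398., 223.])), (0.31, array([258., 236.]))]
top [[436.243
[... 917 characters left out ...]
.58, array([376., 263.]))]
{'clock': 1.1, 'joint_pos': array([-5.09326744e+01,  2.05444205e+01,  6.80296052e-01,  5.55586696e-04,
       -7.01357478e+01, -1.65043186e+01]), 'qvel': array([-0.01346645,  0.01351444, -0.03200633,  0.05728073,  0.11333199,
       -0.00213757]), 'tau': array([-1.53657079e-04, -5.82398880e+01,  2.93300736e+01,  7.00267866e+00,
        1.23335689e-02,  3.15726129e-05]), 'tool_pos': array([ 0.25893133, -0.62332372,  0.22657225]), 'orientation': array([-1.79999729e+02, -4.64698016e-04, -1.57436804e+02]), 'force': array([ 0.19086879,  0.42723018, -0.36407073]), 'moment': array([0.01399954, 0.06217175, 0.00026844]), 'gripper_force': 0.0, 'opening': 0.08774338101422498}
```

View pics/side0.png

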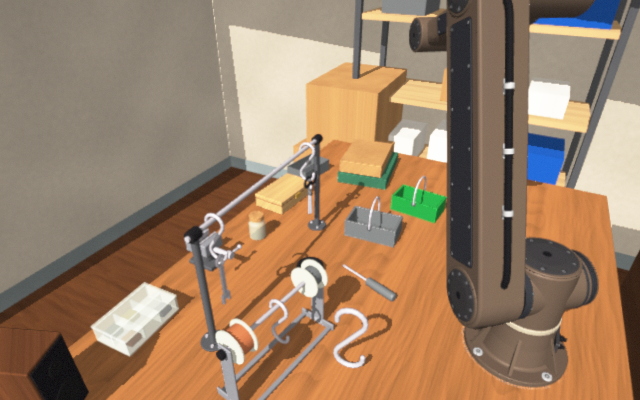

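View pics/top0.png

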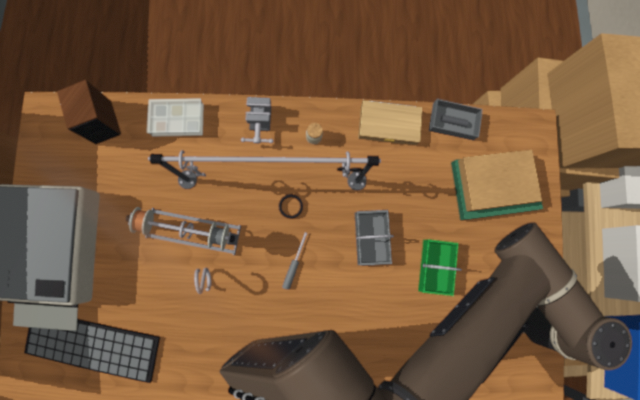

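Side: hook-like things are the one on the rod (~278,318), a larger one standing on the bench (~350,338), and the fixed ones on the rail (213,225; 308,150). The grey caddy is at (373,227) and the green look-alike at (418,200). Top: rod hook (182,227), big hook (203,280), grey caddy (374,238), rail row ~159, roll (291,206), screwdriver (297,262), jar (314,132). The one meant is the smaller hook on the rod; I'll confirm it in a crop.

```bash
cat > h.py <<'E'
from plant import *
import cv2,numpy as np
from scipy.spatial.transform import Rotation as Ro
def cam(c,p=None):
    p=p or camera_params(c);R=cv2.Rodrigues(np.array(p["rvec"],float))[0];return np.array(p["mtx"]),p["k1"],R,np.array(p["tvec"],float).ravel()
def ray(c,uv,p=None):
    K,k,R,t=cam(c,p);d=(np.array(uv,float)-K[:2,2])/K[0,0];u=d.copy()
    for _ in range(20):u=d/(1+k*(u@u))
    v=R.T@np.r_[u,1];return -R.T@t,v/np.linalg.norm(v)
def onz(c,uv,z,p=None):
    o,v=ray(c,uv,p);return o+v*(z-o[2])/v[2]
def tri(rs):
    A=np.zeros((3,3));b=np.zeros(3)
    for o,v in rs:
        M=np.eye(3)-np.outer(v,v);A+=M;b+=M@o
    x=np.linalg.solve(A,b);return x,[round(1e3*np.linalg.norm((np.eye(3)-np.outer(v,v))@(x-o)),1) for o,v in rs]
def proj(c,X,p=None):
    K,k,R,t=cam(c,p);q=R@np.array(X)+t;s=q[:2]/q[2];s=s*(1+k*(s@s));return s*K[0,0]+K[:2,2]
def rows(target,rpy=None):
    """shift/turn in inch units from the current measured pose to target TCP"""
    o=get_obs();R=Ro.from_euler('xyz',o["orientation"],degrees=True)
    T=R if rpy is None else Ro.from_euler('xyz',rpy,degrees=True)
    return np.round(np.r_[R.inv().apply(np.array(target)-o["tool_pos"])/.3,(R.inv()*T).as_rotvec()/np.pi],4)
E
python3 - <<'E'
from h import *
np.set_printoptions(precision=4,suppress=True)
s=cv2.imread("pics/side0.png");t=cv2.imread("pics/top0.png")
A=cv2.resize(s[260:400,210:390],None,fx=4,fy=4,interpolation=2)[:, :]
B=cv2.resize(t[195:305,110:320],None,fx=3.8,fy=3.8,interpolation=2)
cv2.imwrite("pics/cropA.png",A);cv2.imwrite("pics/cropB.png",B)
print("rail L/R",onz("top",(155,158),.32),onz("top",(375,160),.32))
print("rail side",onz("side",(192,236),.32),onz("side",(317,139),.32))
print("rod",onz("top",(150,220),.17),onz("top",(215,237),.17), onz("side",(277,305),.17),onz("top",(178,227),.17))
print("hook",tri([ray("top",(183,226)),ray("side",(278,299))]))
print("bail",tri([ray("top",(378,234)),ray("side",(374,200))]))
print("wrist", camera_params("wrist"))
for c in [(356,212),(388,211),(391,263),(358,264)]:print("rim",onz("top",c,.06))
E
```

```text
rail L/R [0.6503 0.3347 0.32  ] [ 0.6629 -0.2345  0.32  ]
rail side [0.6456 0.3378 0.32  ] [ 0.6586 -0.2259  0.32  ]
rod [0.4996 0.387  0.17  ] [0.4572 0.1958 0.17  ] [0.4778 0.2957 0.17  ] [0.4823 0.3039 0.17  ]
hook (array([0.4833, 0.2866, 0.1775]), [np.float64(2.2), np.float64(2.2)])
bail (array([ 0.4799, -0.2797,  0.125 ]), [np.float64(1.2), np.float64(1.2)])
wrist {'mtx': array([[338.5282,   0.    , 320.6746],
       [  0.    , 338.5282, 200.0218],
       [  0.    ,   0.    ,   1.    ]]), 'k1': -0.03130068283502579, 'rvec': array([-1.6508, -2.4757, -0.3307]), 'tvec': array([ 0.6769, -0.0317,  0.3897])}
rim [ 0.5515 -0.2207  0.06  ]
rim [ 0.5576 -0.3226  0.06  ]
rim [ 0.3947 -0.3332  0.06  ]
rim [ 0.3895 -0.2294  0.06  ]
```

View pics/cropA.png

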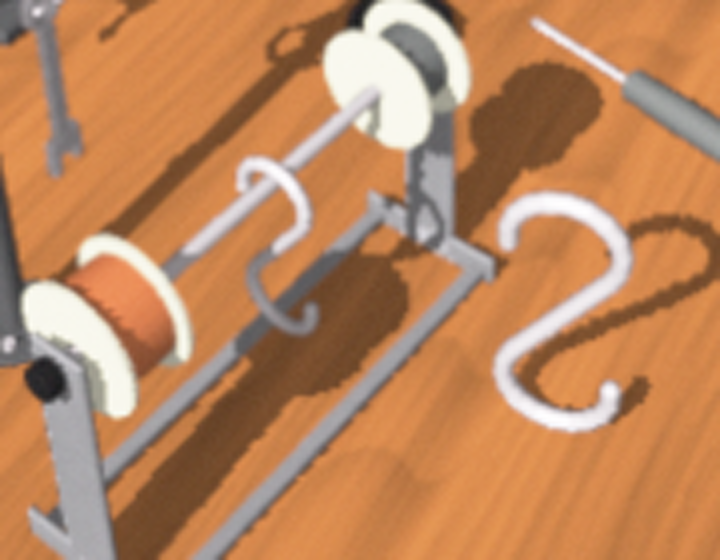

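View pics/cropB.png

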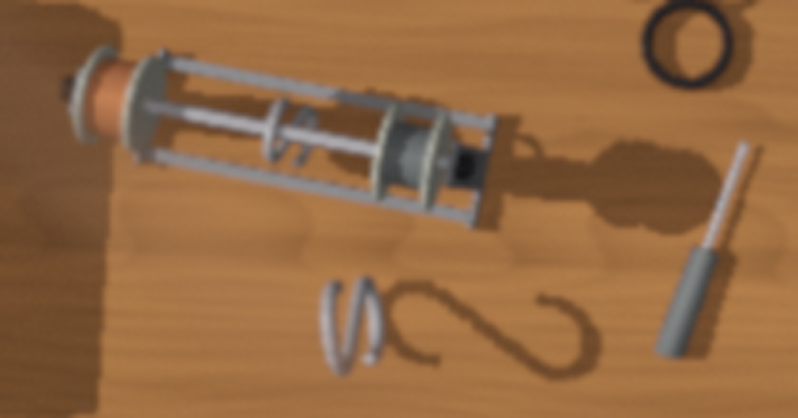

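The crops confirm it: the small hook on the rod has its back toward the robot and its free end away. The hook standing on the bench is larger, so I leave it. Next I'll work out the wrist camera mount and the moves to a viewpoint.

Run:
```python
from h import *
np.set_printoptions(precision=4,suppress=True)
K,k,R,t=cam("wrist");o=get_obs();T=Ro.from_euler('xyz',o["orientation"],degrees=True)
print("cam in tool",T.inv().apply(-R.T@t-o["tool_pos"]),"fwd",T.inv().apply(R[2]),"right",T.inv().apply(R[0]))
print(rows([.5,-.38,.42],[180,0,-90]),rows([.36,.26,.36],[180,-20,-12.5]))
```

```text
cam in tool [ 0.0713 -0.0017 -0.1581] fwd [-0.2629 -0.0003  0.9648] right [0.0007 1.     0.0005]
[-1.0533  0.4407 -0.6448  0.     -0.     -0.3746] [-1.4409  2.5898 -0.4448  0.1401  0.0443 -0.7948]
```

```bash
python3 -m inch '-0.9 0.35 -0.64 0 0 -0.37;-0.9 0.35 -0.64 0 0 -0.37;-0.9 0.35 -0.64 0 0 -0.37;-0.9 0.35 -0.64 0 0 -0.37;-0.9 0.35 -0.64 0 0 -0.37;-0.9 0.35 -0.64 0 0 -0.37;-0.9 0.35 -0.64 0 0 -0.37;-0.9 0.35 -0.64 0 0 -0.37;-0.9 0.35 -0.64 0 0 -0.37;-0.9 0.35 -0.64 0 0 -0.37' 0
python3 - <<'E'
from h import *
print(get_obs()["tool_pos"],rows([.45,-.1,.42],[180,0,-45]),rows([.36,.26,.36],[180,-20,-12.5]))
E
```

```text
clock: 1.93
tool_pos: [0.4708, -0.421, 0.4215]
orientation: [-179.8, -0.1, -90.2]
force: [-0.3, -0.9, -0.0]
opening: 0.044
gripper_force: 0.0
[ 0.47079345 -0.42099724  0.42146212] [-1.0697e+00  7.3400e-02  2.2000e-03 -9.0000e-04 -1.2000e-03 -2.5120e-01] [-2.269   0.3788  0.1984  0.0747  0.092  -0.4271]
```

```bash
python3 -m inch '-1 0.07 0 0 0 -0.25;-1 0.07 0 0 0 -0.25;-1 0.07 0 0 0 -0.25;-1 0.07 0 0 0 -0.25;-1 0.07 0 0 0 -0.25;-1 0.07 0 0 0 -0.25;-1 0.07 0 0 0 -0.25;-1 0.07 0 0 0 -0.25;-1 0.07 0 0 0 -0.25'
python3 - <<'E'
from h import *
print(get_obs()["tool_pos"],rows([.39,.26,.36],[180,-20,-12.5]))
E
```

```text
clock: 2.68
tool_pos: [0.4512, -0.12, 0.4194]
orientation: [-179.9, -0.1, -45.6]
force: [-0.8, -0.5, -0.2]
opening: 0.044
gripper_force: 0.0
[ 0.45119395 -0.11997766  0.41935729] [-1.0478 -0.7402  0.1983  0.0316  0.1075 -0.182 ]
```

```bash
python3 -m inch '-1 -0.72 0.2 0.032 0.107 -0.182;-1 -0.72 0.2 0.032 0.107 -0.182;-1 -0.72 0.2 0.032 0.107 -0.182;-1 -0.72 0.2 0.032 0.107 -0.182;-1 -0.72 0.2 0.032 0.107 -0.182;-1 -0.72 0.2 0.032 0.107 -0.182;-1 -0.72 0.2 0.032 0.107 -0.182;-1 -0.72 0.2 0.032 0.107 -0.182;-1 -0.72 0.2 0.032 0.107 -0.182;-1 -0.72 0.2 0.032 0.107 -0.182'
python3 - <<'E'
from h import *
p=camera_params("wrist");print(get_obs()["joint_pos"])
a=snapshot("wrist");cv2.imwrite("pics/w1.png",a[:,:,::-1]);import pickle;pickle.dump(p,open("w1.pkl","wb"))
for t in("hook_top","hook_back","upper_end","hook_seat","lower_end","rod_mid","rail_mid"):
    print(t,[(round(d["p"],2),np.round(d["uv"])) for d in landmark_of("wrist",t)])
E
```

```text
clock: 3.52
tool_pos: [0.3968, 0.2458, 0.3582]
orientation: [-180.0, -19.9, -12.7]
force: [0.5, 0.5, -0.3]
opening: 0.044
gripper_force: 0.0
[ 72.93522779 -11.63854958 -29.13133627  20.84494235 -72.04671916
  -2.02272921]
hook_top [(0.72, array([260., 173.])), (0.67, array([336., 299.])), (0.47, array([255., 175.]))]
hook_back [(0.95, array([346., 327.])), (0.86, array([262., 197.]))]
upper_end [(0.83, array([263., 158.])), (0.76, array([326., 268.])), (0.4, array([261., 169.]))]
hook_seat [(0.68, array([274., 186.]))]
lower_end [(0.74, array([277., 202.])), (0.56, array([342., 303.]))]
rod_mid [(0.69, array([255., 176.]))]
rail_mid []
```

View pics/w1.png

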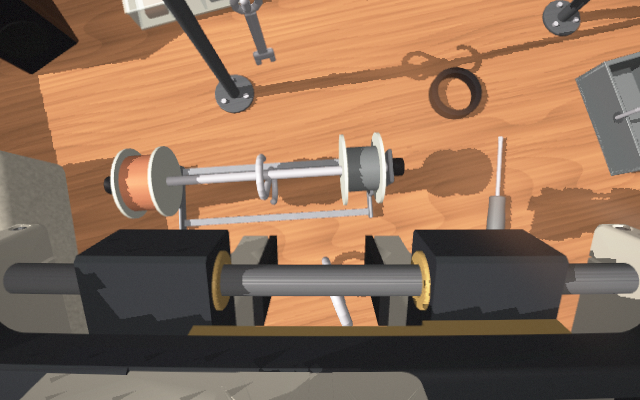

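The wrist view shows the rod running from (168,181) to (345,170), with the small hook on it at about (262,178). The big look-alike is behind the fingers at (335,295).

Run:
```python
from h import *
import pickle
np.set_printoptions(precision=4,suppress=True)
p=pickle.load(open("w1.pkl","rb"))
a=onz("wrist",(172,181),.17,p);b=onz("wrist",(343,170),.17,p);d=a-b;print("rod",a,b,np.linalg.norm(d),"yaw",np.degrees(np.arctan2(-d[0],d[1])),(a+b)/2)
for uv in[(260,173),(261,178)]:print("crown",onz("wrist",uv,.179,p))
for uv in[(262,197)]:print("back",onz("wrist",uv,.157,p))
print("end",onz("wrist",(263,158),.153,p))
# rail from refined side/top edges: subpixel line via gradient at top
```

```text
rod [0.4931 0.3871 0.17  ] [0.4642 0.2042 0.17  ] 0.18521461661528027 yaw -8.971443591305091 [0.4787 0.2957 0.17  ]
crown [0.4789 0.2909 0.179 ]
crown [0.4734 0.291  0.179 ]
back [0.4564 0.2974 0.157 ]
end [0.5001 0.2878 0.153 ]
```

Run:
```python
from h import *
print(rows([.425,.302,.235],[180,-20,-10]),rows([.4588,.2959,.141],[180,-20,-10]))
```

```text
[-0.0987 -0.2143  0.4039  0.0049  0.0009 -0.015 ] [-0.0974 -0.219   0.7375  0.0049  0.0009 -0.015 ]
```

```bash
python3 -m inch '-0.1 -0.215 0.4 0.005 0.001 -0.015;-0.1 -0.215 0.4 0.005 0.001 -0.015;-0.1 -0.215 0.4 0.005 0.001 -0.015;-0.1 -0.215 0.4 0.005 0.001 -0.015;-0.1 -0.215 0.4 0.005 0.001 -0.015;-0.1 -0.215 0.4 0.005 0.001 -0.015'
python3 - <<'E'
from h import *
p=camera_params("wrist")
a=snapshot("wrist");cv2.imwrite("pics/w2.png",a[:,:,::-1]);import pickle;pickle.dump(p,open("w2.pkl","wb"))
print(rows([.4588,.2959,.141],[180,-20,-10]))
E
```

```text
clock: 4.42
tool_pos: [0.4242, 0.3025, 0.2357]
orientation: [179.9, -20.0, -9.9]
force: [-0.4, -0.5, 1.5]
opening: 0.0441
gripper_force: 0.0
[ 9.000e-04  3.600e-03  3.403e-01 -2.000e-04 -2.000e-04  3.000e-04]
```

View pics/w2.png

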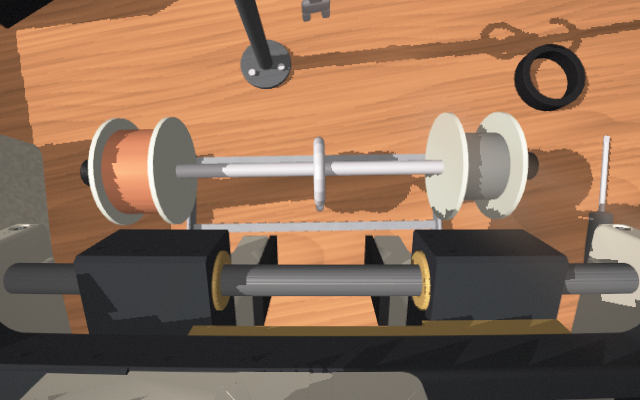

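The hook is edge-on at column 319, centred between the fingers, with the back of its curl at about (319,208). I'll go in and grip.

```bash
python3 - <<'E'
from h import *
import pickle
p=pickle.load(open("w2.pkl","rb"));print(onz("wrist",(319,167),.17,p),onz("wrist",(319,211),.157,p),onz("wrist",(319,138),.153,p))
E
python3 -m inch '0 0.003 0.12 0 0 0;0 0.003 0.22 0 0 0;0 0.003 0.3 0 0 0;0 0.003 0.34 0 0 0;0 0.003 0.34 0 0 0;0 0.003 0.34 0 0 0'
```

```text
[0.47946651 0.29191626 0.17      ] [0.44920433 0.29722572 0.157     ] [0.50481007 0.28753694 0.153     ]
clock: 4.97
tool_pos: [0.4586, 0.2965, 0.1414]
orientation: [-179.9, -20.1, -10.0]
force: [0.1, -0.1, 1.6]
opening: 0.0437
gripper_force: 0.0
```

```bash
python3 -m inch '0 0 0 0 0 0;0 0 0 0 0 0;0 0 0 0 0 0;0 0 0 0 0 0;0 0 0 0 0 0;0 0 0 0 0 0;0 0 0 0 0 0;0 0 0 0 0 0' 1
python3 - <<'E'
from h import *
o=get_obs();T=Ro.from_euler('xyz',o["orientation"],degrees=True);H=Ro.from_euler('z',-10,degrees=True)
c=lambda h:np.round(T.inv().apply(H.apply(np.array(h)))/.3/1000,3)
# hook displacement in hook frame: rod bar centre from (0,51) down to (0,36),(13,15),(60,15),+ up
print(c([0,0,-15]),c([-13,0,-36*0+51-15-51*0+0]))
# bar at b in hook frame -> hook moves by (0,51)-b
for b in [(0,36),(13,15),(70,15)]:print(b,c([-b[0],0,51-b[1]]))
E
```

```text
clock: 5.63
tool_pos: [0.458, 0.2967, 0.1398]
orientation: [180.0, -20.0, -9.9]
force: [-1.0, 0.6, 1.6]
opening: 0.0071
gripper_force: 30.0
[-0.017 -0.     0.047] [ 0.    -0.    -0.128]
(0, 36) [ 0.017  0.    -0.047]
(13, 15) [ 0.    -0.    -0.128]
(70, 15) [-0.178 -0.    -0.193]
```

```bash
python3 -m inch '0.009 0 -0.024 0 0 0;0.017 0 -0.047 0 0 0;0.009 0 -0.088 0 0 0;0 0 -0.128 0 0 0;0 0 -0.128 0 0 0;-0.09 0 -0.16 0 0 0;-0.178 0 -0.193 0 0 0;-0.23 0 -0.22 0 0 0;-0.23 0 -0.22 0 0 0'
python3 - <<'E'
from h import *
a=snapshot("wrist");cv2.imwrite("pics/w3.png",a[:,:,::-1])
snapshot("side");snapshot("top")
for c in("side","top"):
  for t in("hook_top","hook_seat","hook_back"):
    print(c,t,[(round(d["p"],2),np.round(d["uv"])) for d in landmark_of(c,t)])
print(get_obs()["joint_pos"])
# refine rail by edges: sample column-wise bright bar in top
im=cv2.cvtColor(cv2.imread("pics/top0.png"),6).astype(float)
pts=[]
for u in range(215,345,5):
    col=im[150:168,u]; v=150+np.argmax(cv2.GaussianBlur(col.reshape(-1,1),(1,3),0)); pts.append((u,v))
print(pts)
E
```

```text
clock: 6.38
tool_pos: [0.3702, 0.312, 0.1786]
orientation: [-180.0, -20.0, -9.8]
force: [0.7, 0.8, 0.1]
opening: 0.007
gripper_force: 30.0
side hook_top [(0.55, array([353., 313.]))]
side hook_seat [(0.94, array([348., 362.]))]
side hook_back [(0.72, array([365., 328.]))]
top hook_top [(0.54, array([198., 282.])), (0.47, array([170., 256.]))]
top hook_seat [(0.79, array([207., 276.])), (0.49, array([183., 261.]))]
top hook_back [(0.68, array([199., 293.])), (0.4, array([172., 269.]))]
[ 77.95713545  -1.09541937 -46.43149595  27.6546909  -47.44214299
 -17.28663249]
[(215, np.int64(158)), (220, np.int64(158)), (225, np.int64(158)), (230, np.int64(158)), (235, np.int64(158)), (240, np.int64(158)), (245, np.int64(158)), (250, np.int64(159)), (255, np.int64(159)), (260, np.int64(159)), (265, np.int64(159)), (270, np.int64(159)), (275, np.int64(159)), (280, np.int64(159)), (285, np.int64(159)), (290, np.int64(159)), (295, np.int64(159)), (300, np.int64(159)), (305, np.int64(159)), (310, np.int64(159)), (315, np.int64(159)), (320, np.int64(159)), (325, np.int64(159)), (330, np.int64(159)), (335, np.int64(159)), (340, np.int64(159))]
```

View pics/w3.png

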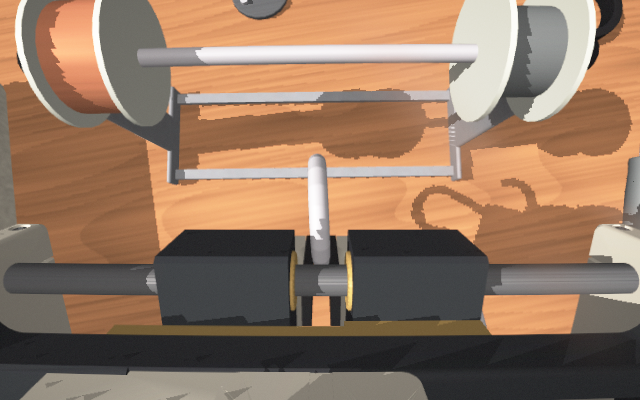

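The hook is held upright and clear of the rod, with its crown tip at (317,157). Next I take it up and across to in front of the rail.

Run:
```python
from h import *
print(rows([.40,.22,.34],[180,-20,-4]))
print(rows([.50,.05,.345],[180,-20,1.3]))
```

```text
[ 0.3197  0.284  -0.4583  0.0117  0.     -0.0309]
[ 0.7257  0.7846 -0.3276  0.0217  0.     -0.0586]
```

```bash
python3 -m inch '0.16 0.14 -0.23 0.006 0 -0.015;0.32 0.284 -0.458 0.012 0 -0.031;0.32 0.284 -0.458 0.012 0 -0.031;0.32 0.284 -0.458 0.012 0 -0.031;0.32 0.284 -0.458 0.012 0 -0.031;0.725 0.785 -0.328 0.022 0 -0.059;0.725 0.785 -0.328 0.022 0 -0.059;0.725 0.785 -0.328 0.022 0 -0.059;0.725 0.785 -0.328 0.022 0 -0.059;0.725 0.785 -0.328 0.022 0 -0.059'
python3 - <<'E'
from h import *
import pickle
p=camera_params("wrist");print(get_obs()["joint_pos"])
a=snapshot("wrist");cv2.imwrite("pics/w4.png",a[:,:,::-1]);pickle.dump(p,open("w4.pkl","wb"))
for t in("hook_top","upper_end","rail_mid"):
    print(t,[(round(d["p"],2),np.round(d["uv"])) for d in landmark_of("wrist",t)])
E
```

```text
clock: 7.67
tool_pos: [0.5001, 0.0477, 0.3456]
orientation: [-179.9, -20.1, 1.4]
force: [1.3, 1.1, -0.4]
opening: 0.0072
gripper_force: 30.0
[ 36.78349436 -12.97988782 -28.91309094  13.45797007 -58.14439268
  49.10070485]
hook_top [(0.78, array([318., 208.]))]
upper_end [(0.87, array([314., 166.])), (0.55, array([ 78., 253.])), (0.49, array([532., 258.]))]
rail_mid [(0.18, array([562., 322.]))]
```

View pics/w4.png

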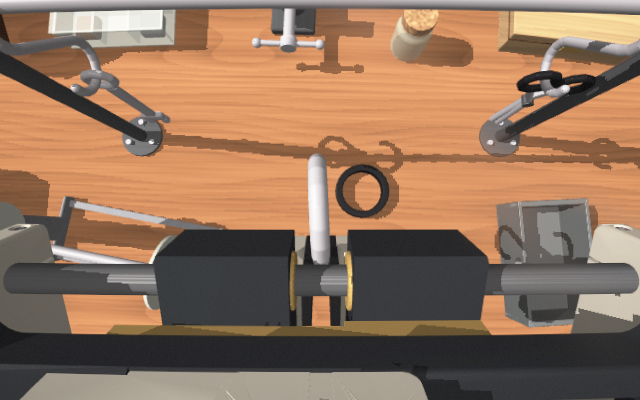

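Run:
```python
from h import *
import pickle
np.set_printoptions(precision=4,suppress=True)
p=pickle.load(open("w4.pkl","rb"));im=cv2.cvtColor(cv2.imread("pics/w4.png"),6).astype(float)
for u in(120,200,340,460):
    print(u,im[0:16,u].astype(int))
# rail in top0/side0 profiles
t=cv2.cvtColor(cv2.imread("pics/top0.png"),6)
for u in(230,264,300):print(t[151:168,u])
def edge(c,uv,p=None,s=1):
    o,v=ray(c,uv,p);dz=.32-o[2];X=o+v*dz/v[2];
    # axis offset: distance 6mm perpendicular in xz-plane
    n=np.array([v[2],0,-v[0]]);n/=np.linalg.norm(n);  # normal in xz
    return X[0]+s*.006/abs(n[0]),X[1]
for uv in[(120,10.5),(320,10.5),(520,10.5)]:print(edge("wrist",uv,p))
# model hook silhouette check
o=get_obs();H=Ro.from_euler('z',o["orientation"][2],degrees=True);org=o["tool_pos"]-H.apply([-.021,.001,.021])
c=[proj("wrist",org+H.apply([.026*np.cos(a),0,.038+.026*np.sin(a)]),p) for a in np.linspace(0,3.1,30)]
print("tip row model",min(q[1] for q in c),np.mean([q[0] for q in c]))
print(proj("wrist",org+H.apply([.022,0,.034]),p),proj("wrist",org+H.apply([0,0,.056]),p))
```

```text
120 [195 186 172 163 151 142 124 106  92  83 149 238 238 238 238 243]
200 [184 172 162 151 136 121 103  88  83  90  98  95  97 100  93  92]
340 [177 166 156 145 133 118 103  97  98 103 105 104 107 109 109 106]
460 [191 181 168 159 147 132 116  99  83 102 142 162 158 158 152 148]
[131 133 133 134 134 137 154 170 168 151 130 122 123 124 126 129 129]
[129 129 130 131 133 137 151 166 169 156 133 123 127 129 130 128 125]
[132 133 134 132 131 134 144 162 172 163 140 128 126 126 127 126 124]
(np.float64(0.6532378343061613), np.float64(0.17639961641829016))
(np.float64(0.6549329202391889), np.float64(0.04994555228761045))
(np.float64(0.659646655255668), np.float64(-0.07626630713112452))
tip row model 153.3184591578912 317.6464760435981
[318.3668 164.681 ] [317.612  207.4955]
```

The modelled hook matches the picture: tip row 153 against about 154, and hook_top row 207.5 against 208. The rail's lower edge is at about row 9, which puts the rail at x≈0.656. Now I approach and lower the hook onto it.

Run:
```python
from h import *
for q in([.580,.05,.326],[.622,.051,.326],[.635,.051,.305],[.635,.051,.290]):print(rows(q,[180,-20,1.3]))
```

```text
[ 2.300e-01 -1.100e-03  1.498e-01  2.000e-04  3.000e-04 -9.000e-04]
[ 3.616e-01 -1.600e-03  1.975e-01  2.000e-04  3.000e-04 -9.000e-04]
[ 3.785e-01 -7.000e-04  2.781e-01  2.000e-04  3.000e-04 -9.000e-04]
[ 3.614e-01 -7.000e-04  3.251e-01  2.000e-04  3.000e-04 -9.000e-04]
```

```bash
python3 -m inch '0.12 0 0.08 0 0 0;0.23 0 0.15 0 0 0;0.23 0 0.15 0 0 0;0.3 0 0.175 0 0 0;0.361 0 0.197 0 0 0;0.361 0 0.197 0 0 0;0.361 0 0.197 0 0 0'
python3 - <<'E'
from h import *
p=camera_params("wrist");a=snapshot("wrist");cv2.imwrite("pics/w5.png",a[100:300,170:470,::-1].repeat(2,0).repeat(2,1))
snapshot("side")
o=get_obs();H=Ro.from_euler('z',1.3,degrees=True);org=o["tool_pos"]-H.apply([-.021,.001,.021])
print(org,[np.round(proj("wrist",org+np.array(q),p)) for q in([.022,0,.034],[0,0,.056])])
for x in(.650,.656,.662):print(x,np.round(proj("wrist",[x-.001,.12,.326],p)),np.round(proj("wrist",[x+.001,-.01,.326],p)))
for q in([.622,.051,.326],[.635,.051,.305],[.635,.051,.290]):print(rows(q,[180,-20,1.3]))
E
```

```text
clock: 8.45
tool_pos: [0.6215, 0.0551, 0.3254]
orientation: [180.0, -19.9, 1.5]
force: [-0.1, 0.3, -1.2]
opening: 0.007
gripper_force: 30.0
[0.64175728 0.05405535 0.30522418] [array([321., 165.]), array([320., 209.])]
0.65 [192. 195.] [445. 198.]
0.656 [193. 183.] [445. 186.]
0.662 [193. 172.] [445. 175.]
[ 0.0034  0.012   0.002  -0.0006  0.0003  0.0012]
[ 0.0202  0.0132  0.0826 -0.0006  0.0003  0.0012]
[ 0.0032  0.0133  0.1296 -0.0006  0.0003  0.0012]
```

View pics/w5.png

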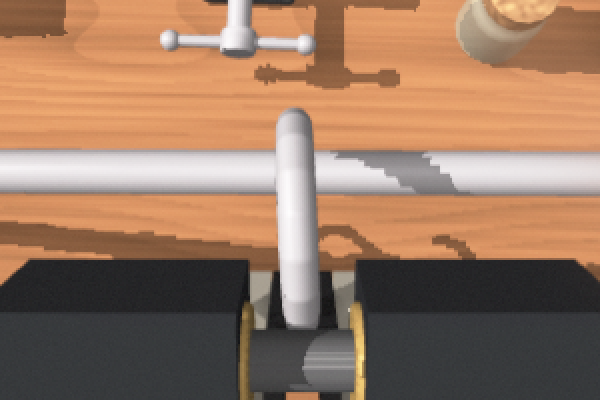

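The rail (row ~186) sits below the crown, between the upper end and the back of the curl, as planned. I lower the hook until it seats.

```bash
python3 -m inch '0.009 0 0.04 0 0 0;0.017 0 0.08 0 0 0;0.009 0 0.105 0 0 0;0 0 0.127 0 0 0;0 0 0.13 0 0 0;0 0 0.13 0 0 0'
python3 - <<'E'
from h import *
p=camera_params("wrist");a=snapshot("wrist");cv2.imwrite("pics/w6.png",a[100:300,170:470,::-1].repeat(2,0).repeat(2,1))
E
```

```text
clock: 9.05
tool_pos: [0.6355, 0.0539, 0.2903]
orientation: [-179.9, -20.1, 1.4]
force: [1.0, 0.0, 1.2]
opening: 0.0072
gripper_force: 30.0
```

```bash
python3 -m inch '-0.002 0 0.005 0 0 0;-0.003 0 0.009 0 0 0;-0.003 0 0.009 0 0 0'
```

```text
clock: 9.35
tool_pos: [0.6361, 0.054, 0.2895]
orientation: [-179.9, -20.3, 1.4]
force: [-2.3, 0.0, 8.8]
opening: 0.0071
gripper_force: 30.1
```

```bash
python3 -m inch '0 0 0 0 0 0;0 0 0 0 0 0;0 0 0 0 0 0;0 0 0 0 0 0;0 0 0 0 0 0;0 0 0 0 0 0' 0.1; python3 -m inch '0 0 -0.05 0 0 0;0 0 -0.12 0 0 0;0 0 -0.25 0 0 0;0 0 -0.4 0 0 0;0 0 -0.5 0 0 0;0 0 -0.5 0 0 0;0 0 -0.5 0 0 0'
python3 - <<'E'
from h import *
a=snapshot("wrist");b=snapshot("side");c=snapshot("top")
cv2.imwrite("pics/m7.png",np.vstack([a[:300,:,::-1][:,60:580],cv2.resize(np.ascontiguousarray(b[120:260,180:440,::-1]),None,fx=2,fy=2)]))
for n in("side","top"):
  for t in("hook_top","hook_seat","upper_end","lower_end"):
    print(n,t,[(round(d["p"],2),np.round(d["uv"])) for d in landmark_of(n,t)])
Y=.054
print([ (n,np.round(proj(n,[.656+x,Y,.27+z]))) for n in("side","top") for x,z in((0,.056),(0,-.056),(.022,.034),(-.022,-.034))])
E
```

```text
clock: 9.85
tool_pos: [0.6348, 0.0537, 0.2867]
orientation: [-180.0, -20.0, 1.4]
force: [-1.1, 0.4, -0.5]
opening: 0.0379
gripper_force: 0.0
clock: 10.43
tool_pos: [0.5838, 0.0527, 0.4309]
orientation: [-179.8, -20.3, 1.4]
force: [0.8, 0.0, -0.9]
opening: 0.0393
gripper_force: 0.0
side hook_top [(0.69, array([268., 174.])), (0.58, array([354., 313.])), (0.25, array([374., 198.]))]
side hook_seat [(0.79, array([268., 217.])), (0.75, array([348., 363.]))]
side upper_end [(0.69, array([338., 320.])), (0.46, array([258., 182.]))]
side lower_end [(0.88, array([365., 354.])), (0.81, array([276., 205.])), (0.44, array([270., 195.]))]
top hook_top [(0.68, array([198., 283.])), (0.63, array([263., 158.]))]
top hook_seat [(0.68, array([208., 277.])), (0.63, array([264., 166.]))]
top upper_end [(0.66, array([265., 153.])), (0.6, array([198., 269.]))]
top lower_end [(0.66, array([208., 288.])), (0.53, array([263., 174.]))]
[('side', array([266., 175.])), ('side', array([269., 212.])), ('side', array([260., 181.])), ('side', array([275., 207.])), ('top', array([263., 158.])), ('top', array([266., 167.])), ('top', array([264., 152.])), ('top', array([265., 173.]))]
```

View pics/m7.png

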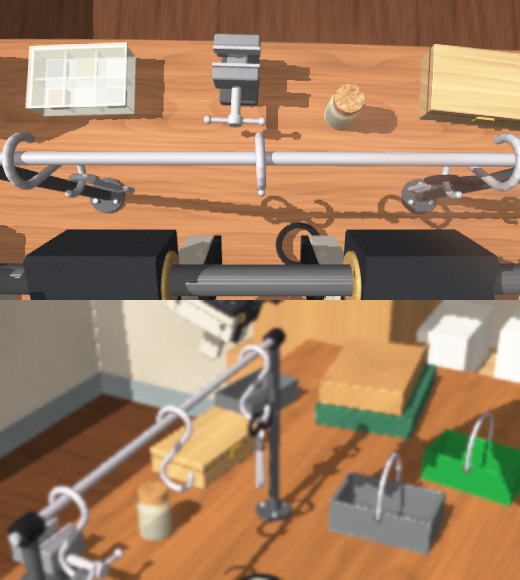

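The hook hangs free on the bare stretch, at about y=0.054. The side and top landmarks agree with the model within 1–5 px. Next is the caddy.

Run:
```python
from h import *
print(rows([.45,-.1,.42],[180,-22,2]),rows([.40,-.23,.34],[180,-25,3]))
```

```text
[-0.4395  0.4965 -0.1326  0.001   0.0113 -0.003 ] [-0.6973  0.9257  0.0571  0.0032  0.0279 -0.0081]
```

```bash
python3 -m inch '-0.14 0.16 -0.05 0 0.004 0;-0.28 0.32 -0.09 0 0.008 0;-0.44 0.5 -0.13 0 0.011 -0.003;-0.44 0.5 -0.13 0 0.011 -0.003;-0.6 0.75 -0.05 0.002 0.02 -0.006;-0.7 0.925 0.057 0.003 0.028 -0.008;-0.7 0.925 0.057 0.003 0.028 -0.008;-0.7 0.925 0.057 0.003 0.028 -0.008;-0.7 0.925 0.057 0.003 0.028 -0.008;-0.7 0.925 0.057 0.003 0.028 -0.008'
cat > fit.py <<'E'
from h import *
from scipy.optimize import minimize
def geom():
    b=[np.array([x,y,z]) for x in(-.085,.085) for y in(-.05,.05) for z in(0,.06)]
    th=np.linspace(0,np.pi,25);w=np.array([[0,.053,.05]]+[[0,.053*np.cos(a),.083+.05*np.sin(a)] for a in th]+[[0,-.053,.05]])
    return np.array(b),w
def render(c,p,x,y,z,yaw,pitch=0,roll=0):
    R=Ro.from_euler('xyz',[roll,pitch,yaw]);b,w=geom();m=np.zeros((400,640),np.uint8)
    P=lambda q:np.array([proj(c,R.apply(v)+[x,y,z],p) for v in q])
    cv2.fillConvexPoly(m,cv2.convexHull(np.round(P(b)*16).astype(np.int32)),1,cv2.LINE_8,4)
    depth=(cam(c,p)[2]@np.array([x,y,z])+cam(c,p)[3])[2]
    cv2.polylines(m,[np.round(P(w)*16).astype(np.int32)],False,1,max(1,int(round(.006*cam(c,p)[0][0,0]/depth))),cv2.LINE_8,4)
    return m>0
def fit(views,q0,free):
    def cost(d):
        q=np.array(q0,float);q[free]+=np.array(d)
        return sum(1-(lambda r:(r&m).sum()/(r|m).sum())(render(c,p,*q)) for c,p,m in views)
    n=len(free);S=np.vstack([np.zeros(n)]+[np.eye(n)[i]*(.012 if free[i]<3 else .06) for i in range(n)])
    r=minimize(cost,np.zeros(n),method="Nelder-Mead",options=dict(initial_simplex=S,xatol=2e-4,fatol=1e-4,maxiter=250))
    q=np.array(q0,float);q[free]+=r.x;return q,r.fun
def getviews(cams,q0):
    V=[]
    for c in cams:
        p=camera_params(c);snapshot(c)
        best=max(cut_out(c,"caddy"),key=lambda d:(d["pixels"]&render(c,p,*q0)).sum()/(d["pixels"]|render(c,p,*q0)).sum(),default=None)
        if best is None:print(c,"none");continue
        iou=(best["pixels"]&render(c,p,*q0)).sum()/(best["pixels"]|render(c,p,*q0)).sum();print(c,best["p"],best["rect"],"iou0",round(iou,2))
        if iou>.3:V.append((c,p,best["pixels"]))
    return V
E
python3 - <<'E'
from fit import *
print(get_obs()["joint_pos"])
q0=[.473,-.276,0,.055]
V=getviews(("wrist","top","side"),q0)
for v in V:print(v[0],fit([v],q0,[0,1,3]))
print(fit(V,q0,[0,1,3]))
for n in("bail","front_wall"):print(n,[(round(d["p"],2),np.round(d["uv"])) for d in landmark_of("wrist",n)])
E
```

```text
clock: 11.82
tool_pos: [0.3964, -0.2328, 0.3374]
orientation: [-179.9, -24.9, 2.6]
force: [0.3, 0.1, 0.6]
opening: 0.0396
gripper_force: 0.0
[-11.10176423 -16.91364678 -25.7453937   -6.92291203 -57.13543628
 106.27678565]
wrist 0.82 [314.4, 138.8, 88.0, 122.3] iou0 0.83
top 0.63 [356.2, 210.7, 35.1, 52.0] iou0 0.88
side 0.73 [344.6, 196.9, 58.9, 49.4] iou0 0.93
wrist (array([ 0.4754524 , -0.27881134,  0.        ,  0.06186915]), np.float64(0.13436610812519756))
top (array([ 0.47857246, -0.27827427,  0.        ,  0.04052554]), np.float64(0.10675605982465186))
side (array([ 0.4725443 , -0.27464416,  0.        ,  0.0718262 ]), np.float64(0.057052297939778174))
(array([ 0.47374888, -0.27840485,  0.        ,  0.07411856]), np.float64(0.3246520182738647))
bail [(0.72, array([362., 185.]))]
front_wall [(0.84, array([520., 218.])), (0.63, array([357., 260.]))]
```

Run:
```python
from h import *
print(onz("wrist",(362,185),.133),onz("wrist",(357,260),.06))
R=Ro.from_euler('z',.06);T=Ro.from_euler('xyz',[180,-25,3.4],degrees=True)
g=np.array([.475,-.278,0])+R.apply([-.034,.0475,.035]);z=T.apply([0,0,1]);print(g)
print(rows(g-.09*z,[180,-25,3.4]),rows(g,[180,-25,3.4]))
```

```text
[ 0.4831015 -0.2738735  0.133    ] [ 0.39796574 -0.27907694  0.06      ]
[ 0.43821289 -0.23262425  0.035     ]
[-3.163e-01  2.020e-02  6.759e-01  8.000e-04 -5.000e-04 -1.400e-03] [-3.168e-01  1.950e-02  9.759e-01  8.000e-04 -5.000e-04 -1.400e-03]
```

```bash
python3 -m inch '-0.1 0.01 0.12 0 0 0;-0.2 0.015 0.25 0 0 0;-0.31 0.015 0.4 0 0 0;-0.31 0.015 0.53 0 0 0;-0.31 0.015 0.675 0 0 0;-0.31 0.015 0.675 0 0 0;-0.31 0.015 0.675 0 0 0'
python3 - <<'E'
from fit import *
print(get_obs()["joint_pos"])
p=camera_params("wrist");snapshot("wrist");R=Ro.from_euler('z',.06)
for n in("bail","front_wall","caddy"):print(n,[(round(d["p"],2),np.round(d["uv"])) for d in landmark_of("wrist",n)], [np.round(proj("wrist",np.array([.476,-.277,0])+R.apply(v),p)) for v in([0,0,.13],[-.081,0,.06],[0,0,0])])
g=np.array([.476,-.277,0])+R.apply([-.034,.0475,.035]);print(rows(g,[180,-25,3.4]))
E
```

```text
clock: 12.8
tool_pos: [0.3999, -0.2327, 0.1126]
orientation: [-179.8, -24.6, 3.0]
force: [-0.2, 0.0, 0.0]
opening: 0.0393
gripper_force: 0.0
[-12.20048531  -2.57104177 -43.90768054 -15.0289383  -25.59476405
 117.49132349]
bail [(0.95, array([419., 100.]))] [array([415., 101.]), array([392., 265.]), array([374., 168.])]
front_wall [] [array([415., 101.]), array([392., 265.]), array([374., 168.])]
caddy [(0.93, array([375., 167.]))] [array([415., 101.]), array([392., 265.]), array([374., 168.])]
[-0.0064 -0.0019  0.306   0.0011 -0.001  -0.0016]
```

```bash
python3 -m inch '-0.005 0 0.1 0 0 0;-0.006 0 0.2 0 0 0;-0.006 0 0.26 0 0 0;-0.006 0 0.306 0 0 0;-0.006 0 0.306 0 0 0;-0.006 0 0.306 0 0 0'
python3 - <<'E'
from h import *
o=get_obs();print(o["joint_pos"],o["force"],rows([.442,-.2325,.035],[180,-25,3.4]))
E
```

```text
clock: 13.5
tool_pos: [0.4389, -0.2325, 0.0345]
orientation: [180.0, -25.1, 3.0]
force: [0.6, 0.1, 0.9]
opening: 0.0398
gripper_force: 0.0
[-12.80605958   9.78675954 -41.86512473 -25.55947114 -15.51044481
 129.11558213] [0.58015891 0.11320148 0.92734634] [ 0.0102  0.0006  0.0028  0.001  -0.0007 -0.002 ]
```

```bash
python3 -m inch '0 0 0 0 0 0;0 0 0 0 0 0;0 0 0 0 0 0;0 0 0 0 0 0;0 0 0 0 0 0;0 0 0 0 0 0;0 0 0 0 0 0' 1; python3 -m inch '0.021 0 -0.045 0 0 0;0.042 0 -0.09 0 0 0;0.042 0 -0.09 0 0 0;0.042 0 -0.09 0 0 0'
python3 - <<'E'
from fit import *
o=get_obs();print(o["force"],o["moment"])
q0=[.476,-.277,.03,.06,0,0]
V=getviews(("wrist","top","side"),q0)
print(fit([v for v in V if v[0]!="wrist"],q0,[0,1,2,3,4,5]))
p=camera_params("wrist");R=Ro.from_euler('z',.06)
for n in("bail","front_wall","caddy"):print(n,[(round(d["p"],2),np.round(d["uv"])) for d in landmark_of("wrist",n)], [np.round(proj("wrist",np.array([.476,-.277,.03])+R.apply(v),p)) for v in([0,0,.13],[-.081,0,.06],[0,0,0])])
E
```

```text
clock: 14.08
tool_pos: [0.4383, -0.2324, 0.0336]
orientation: [180.0, -25.1, 3.0]
force: [-2.8, 1.4, 6.3]
opening: 0.005
gripper_force: 30.0
clock: 14.42
tool_pos: [0.4378, -0.232, 0.063]
orientation: [-180.0, -25.1, 3.0]
force: [-0.1, 0.2, -2.4]
opening: 0.0046
gripper_force: 30.0
[-0.05813594  0.1749484  -2.41991523] [-0.00271582  2.05875516  0.02003182]
wrist 0.9 [297.3, 7.3, 336.8, 329.0] iou0 0.61
top 0.46 [355.6, 211.1, 39.6, 52.3] iou0 0.7
side 0.96 [348.6, 200.7, 50.3, 37.6] iou0 0.49
(array([ 0.47667517, -0.27971958,  0.0195545 ,  0.09807886, -0.03536128,
        0.06191857]), np.float64(0.7848957451858853))
bail [(0.91, array([513., 104.]))] [array([506.,  95.]), array([432., 363.]), array([393., 195.])]
front_wall [(0.17, array([50., 65.]))] [array([506.,  95.]), array([432., 363.]), array([393., 195.])]
caddy [(0.73, array([396., 197.]))] [array([506.,  95.]), array([432., 363.]), array([393., 195.])]
```

The caddy is lifted (about 2.4 N). I raise it, carry it across, and pass under the rail beside the hook.

Run:
```python
from h import *
for q in([.44,-.225,.156],[.482,-.03,.156]):print(rows(q,[180,-25,1.2]))
```

```text
[ 0.1389 -0.0239 -0.2787 -0.0042 -0.      0.0089]
[ 0.2961 -0.6658 -0.2053 -0.0042 -0.      0.0089]
```

```bash
python3 -m inch '0.046 -0.008 -0.093 0 0 0;0.093 -0.016 -0.186 0 0 0;0.139 -0.024 -0.279 0 0 0;0.18 -0.13 -0.265 0 0 0;0.2 -0.25 -0.25 0 0 0;0.23 -0.37 -0.24 0 0 0;0.26 -0.49 -0.225 -0.002 0 0.004;0.29 -0.61 -0.21 -0.004 0 0.009;0.296 -0.666 -0.205 -0.004 0 0.009;0.296 -0.666 -0.205 -0.004 0 0.009'
python3 - <<'E'
from fit import *
o=get_obs();print(o["force"],o["moment"],o["joint_pos"])
d=o["tool_pos"]-np.array([.4383,-.2324,.0336]);q0=np.r_[np.array([.476,-.277,0])+d,.03,0,0];print(q0)
V=getviews(("top","side"),q0)
print(fit(V,q0,[0,1,2,3,4,5]))
R=Ro.from_euler('z',.03);snapshot("wrist")
for c in("top","side","wrist"):
  for n,v in(("bail",[0,0,.13]),("front_wall",[-.081,0,.06]),("caddy",[0,0,0])):print(c,n,[(round(d["p"],2),np.round(d["uv"])) for d in landmark_of(c,n)], np.round(proj(c,q0[:3]+R.apply(v))))
E
```

```text
clock: 15.7
tool_pos: [0.4845, -0.0278, 0.1596]
orientation: [-179.8, -25.0, 1.2]
force: [-1.2, -0.2, -3.8]
opening: 0.0042
gripper_force: 30.0
[-1.17485075 -0.23855131 -3.80967383] [-0.11030079  2.34706884 -0.05487225] [ 24.98750475  -8.83367779 -58.27573034  29.43788896 -19.76695779
  40.27907859]
[ 0.52220183 -0.07241274  0.12604732  0.03        0.          0.        ]
top 0.81 [293.4, 188.4, 38.0, 60.3] iou0 0.68
side 0.87 [302.4, 200.5, 66.1, 43.7] iou0 0.46
(array([ 0.52026047, -0.07480065,  0.11932658,  0.05792448, -0.0102612 ,
        0.04213565]), np.float64(0.7996217709256256))
top bail [(0.81, array([311., 216.])), (0.55, array([447., 267.])), (0.21, array([264., 152.]))] [310. 214.]
top front_wall [(0.88, array([444., 241.])), (0.76, array([311., 247.]))] [310. 245.]
top caddy [(0.97, array([309., 218.])), (0.8, array([434., 262.]))] [309. 218.]
side bail [(0.72, array([421., 176.])), (0.63, array([334., 189.]))] [335. 189.]
side front_wall [(0.88, array([397., 194.])), (0.63, array([363., 216.]))] [361. 218.]
side caddy [(0.76, array([338., 229.])), (0.55, array([413., 206.]))] [334. 229.]
wrist bail [(0.85, array([512., 102.]))] [485.  89.]
wrist front_wall [] [421. 358.]
wrist caddy [(0.8, array([399., 200.]))] [386. 192.]
```

```bash
cat > tgt.py <<'E'
from h import *
np.set_printoptions(precision=4,suppress=True)
T0=Ro.from_euler('xyz',[180,-25.1,3.0],degrees=True)
bt=T0.inv().apply(np.array([.476,-.2775,.1594])-[.4378,-.2320,.0630])
def bail():
    o=get_obs();return o["tool_pos"]+Ro.from_euler('xyz',o["orientation"],degrees=True).apply(bt)
def go(b,yaw=1.2):
    T=Ro.from_euler('xyz',[180,-25,yaw],degrees=True);return rows(np.array(b)-T.apply(bt),[180,-25,yaw])
E
python3 - <<'E'
from tgt import *
print(bail(),tri([ray("top",(311,216)),ray("side",(334,189))]))
for q in([.598,-.07,.252],[.598,.054,.252]):print(go(q))
E
```

```text
[ 0.5207 -0.0779  0.2547] (array([ 0.5212, -0.0728,  0.2572]), [np.float64(3.3), np.float64(3.3)])
[ 0.2312 -0.0202  0.1178 -0.0008  0.001  -0.0002]
[ 0.2387 -0.4334  0.1224 -0.0008  0.001  -0.0002]
```

```bash
python3 -m inch '0.08 -0.01 0.04 0 0 0;0.16 -0.02 0.08 0 0 0;0.231 -0.02 0.118 0 0 0;0.231 -0.02 0.118 0 0 0;0.231 -0.12 0.118 0 0 0;0.235 -0.22 0.12 0 0 0;0.237 -0.32 0.121 0 0 0;0.238 -0.42 0.122 0 0 0;0.238 -0.43 0.122 0 0 0;0.238 -0.43 0.122 0 0 0'
python3 - <<'E'
from tgt import *
o=get_obs();print(o["force"],o["moment"],o["joint_pos"],bail())
for c in("top","side","wrist"):
  snapshot(c)
  for n in("bail","hook_seat","lower_end","hook_top","caddy"):print(c,n,[(round(d["p"],2),np.round(d["uv"])) for d in landmark_of(c,n)])
for c in("top","side","wrist"):print(c,[np.round(proj(c,q)) for q in(bail(),[.656,.054,.214],[.634,.054,.236])])
E
```

```text
clock: 17.23
tool_pos: [0.5609, 0.1015, 0.1555]
orientation: [-179.9, -24.8, 1.3]
force: [-0.2, -0.8, -2.8]
opening: 0.0049
gripper_force: 30.0
[-0.2391 -0.8337 -2.7585] [-0.0544  2.0118 -0.0179] [ 33.3358   1.2986 -53.2274  43.0469 -18.8221  18.9837] [0.5983 0.0547 0.2517]
top bail [(0.76, array([264., 185.])), (0.67, array([449., 266.])), (0.4, array([264., 217.]))]
top hook_seat [(0.54, array([265., 168.]))]
top lower_end [(0.55, array([265., 184.]))]
top hook_top [(0.58, array([198., 282.])), (0.52, array([263., 159.])), (0.24, array([264., 155.]))]
top caddy [(0.85, array([272., 196.])), (0.73, array([437., 266.])), (0.35, array([260., 162.]))]
side bail [(0.56, array([285., 208.]))]
side hook_seat [(0.98, array([348., 363.])), (0.79, array([272., 213.]))]
side lower_end [(0.73, array([281., 363.])), (0.69, array([274., 208.])), (0.56, array([361., 357.]))]
side hook_top [(0.62, array([271., 173.]))]
side caddy [(0.65, array([293., 246.]))]
wrist bail [(0.85, array([512., 102.]))]
wrist hook_seat []
wrist lower_end [(0.63, array([469.,  12.]))]
wrist hook_top [(0.25, array([470.,  12.]))]
wrist caddy [(0.6, array([395., 198.]))]
top [array([265., 185.]), array([266., 167.]), array([265., 173.])]
side [array([287., 205.]), array([269., 212.]), array([275., 207.])]
wrist [array([506.,  98.]), array([440.,   4.]), array([467.,  14.])]
```

Run:
```python
from tgt import *
for q in([.625,.054,.254],[.643,.054,.253],[.656,.054,.231],[.656,.054,.214]):print(go(q))
```

```text
[ 0.0854 -0.0001  0.0322 -0.0009  0.001  -0.    ]
[ 0.1385  0.0013  0.0604 -0.0009  0.001  -0.    ]
[ 0.147   0.0024  0.1451 -0.0009  0.001  -0.    ]
[ 0.1232  0.0026  0.1966 -0.0009  0.001  -0.    ]
```

```bash
python3 -m inch '0.045 0 0.015 0 0 0;0.085 0 0.032 0 0 0;0.112 0 0.046 0 0 0;0.138 0.001 0.06 0 0 0;0.138 0.001 0.06 0 0 0;0.138 0.001 0.06 0 0 0'
python3 - <<'E'
from tgt import *
o=get_obs();print(o["force"],o["moment"],bail())
for c in("top","side","wrist"):
  snapshot(c)
  for n in("bail","hook_seat","lower_end","hook_top","upper_end"):print(c,n,[(round(d["p"],2),np.round(d["uv"])) for d in landmark_of(c,n) if abs(d["uv"][0]-270)<25 or c=="wrist"])
for c in("top","side","wrist"):print(c,[np.round(proj(c,q)) for q in(bail(),[.656,.054,.214],[.634,.054,.236],[.656,.054,.326],[.678,.054,.304])])
E
```

```text
clock: 18.63
tool_pos: [0.6059, 0.1005, 0.1561]
orientation: [-179.9, -24.8, 1.2]
force: [0.4, 0.1, -2.4]
opening: 0.0049
gripper_force: 30.0
[ 0.3985  0.0872 -2.4094] [-0.0585  2.0164 -0.023 ] [0.6432 0.0536 0.2522]
top bail [(0.57, array([266., 172.]))]
top hook_seat []
top lower_end [(0.49, array([263., 174.]))]
top hook_top [(0.4, array([264., 159.]))]
top upper_end [(0.7, array([264., 172.])), (0.45, array([263., 151.])), (0.31, array([263., 168.]))]
side bail [(0.78, array([272., 200.]))]
side hook_seat [(0.67, array([272., 213.]))]
side lower_end [(0.49, array([276., 208.]))]
side hook_top [(0.8, array([266., 172.]))]
side upper_end [(0.69, array([259., 181.]))]
wrist bail [(0.72, array([514., 107.]))]
wrist hook_seat [(0.84, array([446., 105.]))]
wrist lower_end [(0.97, array([481., 147.]))]
wrist hook_top []
wrist upper_end []
top [array([265., 169.]), array([266., 167.]), array([265., 173.]), array([263., 158.]), array([264., 152.])]
side [array([272., 201.]), array([269., 212.]), array([275., 207.]), array([266., 175.]), array([260., 181.])]
wrist [array([506.,  98.]), array([446., 114.]), array([477., 154.]), array([389., 125.]), array([ 674., -320.])]
```

The handle wire is in the hook's mouth with no contact, and the hook has not moved. I lower it into the curl.

```bash
python3 - <<'E'
from tgt import *
for q in([.656,.054,.231],[.656,.054,.217]):print(go(q))
E
python3 -m inch '0.003 0 0.03 0 0 0;0.006 0 0.055 0 0 0;0.009 0 0.085 0 0 0;0.009 0 0.085 0 0 0;-0.004 0 0.11 0 0 0;-0.011 0 0.127 0 0 0;-0.011 0 0.127 0 0 0'
python3 - <<'E'
from tgt import *
o=get_obs();print(o["force"],o["moment"],bail())
for c in("top","side","wrist"):
  snapshot(c)
  for n in("bail","hook_seat","lower_end","hook_top","upper_end"):print(c,n,[(round(d["p"],2),np.round(d["uv"])) for d in landmark_of(c,n) if abs(d["uv"][0]-270)<25 or c=="wrist"])
for c in("top","side","wrist"):print(c,[np.round(proj(c,q)) for q in(bail(),[.656,.054,.214],[.634,.054,.236],[.656,.054,.326],[.678,.054,.304])])
E
```

```text
[ 0.009   0.0013  0.0851 -0.0009  0.001  -0.0001]
[-0.0106  0.0014  0.1275 -0.0009  0.001  -0.0001]
clock: 20.12
tool_pos: [0.6181, 0.1005, 0.1197]
orientation: [-179.9, -24.7, 1.2]
force: [-0.4, -1.6, -3.1]
opening: 0.0049
gripper_force: 30.0
[-0.4139 -1.636  -3.0992] [-0.2757  2.0379 -0.0891] [0.6556 0.0537 0.2158]
top bail [(0.8, array([263., 169.])), (0.29, array([294., 258.]))]
top hook_seat [(0.55, array([266., 167.]))]
top lower_end [(0.68, array([266., 172.]))]
top hook_top [(0.47, array([263., 156.]))]
top upper_end [(0.48, array([264., 152.])), (0.19, array([270., 200.]))]
side bail [(0.7, array([268., 212.]))]
side hook_seat [(0.6, array([269., 212.]))]
side lower_end [(0.67, array([276., 207.]))]
side hook_top [(0.73, array([267., 177.]))]
side upper_end [(0.52, array([256., 182.]))]
wrist bail [(0.81, array([512., 103.]))]
wrist hook_seat [(0.64, array([497.,  95.]))]
wrist lower_end [(0.72, array([574., 153.]))]
wrist hook_top []
wrist upper_end []
top [array([266., 167.]), array([266., 167.]), array([265., 173.]), array([263., 158.]), array([264., 152.])]
side [array([269., 211.]), array([269., 212.]), array([275., 207.]), array([266., 175.]), array([260., 181.])]
wrist [array([506.,  98.]), array([501., 104.]), array([572., 164.]), array([-171.,  665.]), array([-6.5610e+12,  8.6954e+12])]
```

```bash
python3 -m inch '-0.0014 0 0.003 0 0 0;-0.0028 0 0.006 0 0 0;-0.0028 0 0.006 0 0 0;-0.0028 0 0.006 0 0 0'; python3 -m inch '-0.0014 0 0.003 0 0 0;-0.0028 0 0.006 0 0 0;-0.0028 0 0.006 0 0 0;-0.0028 0 0.006 0 0 0'; python3 -m inch '-0.0014 0 0.003 0 0 0;-0.0028 0 0.006 0 0 0;-0.0028 0 0.006 0 0 0;-0.0028 0 0.006 0 0 0'
```

```text
clock: 21.35
tool_pos: [0.6191, 0.1009, 0.119]
orientation: [-179.8, -24.8, 1.2]
force: [-0.4, -0.2, -0.6]
opening: 0.0049
gripper_force: 30.0
clock: 21.68
tool_pos: [0.6199, 0.1012, 0.118]
orientation: [-179.8, -24.9, 1.2]
force: [0.7, -0.1, 5.3]
opening: 0.0047
gripper_force: 30.0
clock: 22.02
tool_pos: [0.6206, 0.1015, 0.117]
orientation: [-179.8, -25.0, 1.2]
force: [0.3, 0.1, 7.7]
opening: 0.0044
gripper_force: 30.0
```

```bash
python3 -m inch '0.003 0 -0.006 0 0 0;0.006 0 -0.012 0 0 0;0.006 0 -0.012 0 0 0;0.006 0 -0.012 0 0 0'; python3 -m inch '0 0 0 0 0 0;0 0 0 0 0 0;0 0 0 0 0 0;0 0 0 0 0 0;0 0 0 0 0 0;0 0 0 0 0 0;0 0 0 0 0 0;0 0 0 0 0 0;0 0 0 0 0 0;0 0 0 0 0 0' 0.1
python3 - <<'E'
from tgt import *
o=get_obs();print(o["force"])
for c in("top","side"):
  snapshot(c)
  for n in("bail","hook_seat","hook_top","caddy","front_wall"):print(c,n,[(round(d["p"],2),np.round(d["uv"])) for d in landmark_of(c,n)])
for c in("top","side"):print(c,[np.round(proj(c,q)) for q in([.656,.054,.214],[.656,.054,.326],[.656,.054,.084],[.575,.054,.144])])
E
```

```text
clock: 22.35
tool_pos: [0.6187, 0.1015, 0.1184]
orientation: [-179.8, -24.8, 1.2]
force: [-0.9, -0.2, 0.2]
opening: 0.0048
gripper_force: 30.0
clock: 23.18
tool_pos: [0.619, 0.1011, 0.1189]
orientation: [-179.8, -24.8, 1.2]
force: [0.0, 1.0, -0.3]
opening: 0.0394
gripper_force: 0.0
[ 0.0127  0.9546 -0.2617]
top bail [(0.8, array([447., 268.])), (0.64, array([267., 166.])), (0.42, array([180., 228.])), (0.37, array([273., 179.])), (0.19, array([295., 259.]))]
top hook_seat [(0.6, array([265., 167.])), (0.6, array([204., 276.])), (0.28, array([263., 166.]))]
top hook_top [(0.6, array([264., 158.])), (0.59, array([263., 154.])), (0.52, array([197., 280.])), (0.4, array([315., 136.]))]
top caddy [(0.74, array([436., 265.])), (0.55, array([271., 174.]))]
top front_wall [(0.97, array([444., 243.])), (0.96, array([265., 197.]))]
side bail [(0.64, array([265., 211.]))]
side hook_seat [(0.65, array([271., 211.])), (0.58, array([346., 362.])), (0.3, array([298., 239.]))]
side hook_top [(0.75, array([352., 316.])), (0.72, array([266., 178.]))]
side caddy [(0.61, array([274., 249.])), (0.39, array([274., 207.]))]
side front_wall [(0.55, array([297., 243.]))]
top [array([266., 167.]), array([263., 158.]), array([269., 175.]), array([267., 199.])]
side [array([269., 212.]), array([266., 175.]), array([271., 251.]), array([296., 242.])]
```

It hangs at the predicted place and looks level. I retreat along the tool axis.

```bash
python3 -m inch '0 0 -0.03 0 0 0;0 0 -0.07 0 0 0;0 0 -0.11 0 0 0;0 0 -0.15 0 0 0;0 0 -0.2 0 0 0;0 0 -0.25 0 0 0;0 0 -0.32 0 0 0;0 0 -0.4 0 0 0;0 0 -0.4 0 0 0;0 0 -0.4 0 0 0'; python3 -m inch '0 0 0 0 0 0;0 0 0 0 0 0;0 0 0 0 0 0;0 0 0 0 0 0;0 0 0 0 0 0;0 0 0 0 0 0;0 0 0 0 0 0;0 0 0 0 0 0;0 0 0 0 0 0;0 0 0 0 0 0';  python3 - <<'E'
from fit import *
q0=[.656,.054,.084,.03,0,0]
for k in range(2):
    V=getviews(("top","side","wrist"),q0)
    for v in V:print(v[0],np.round(fit([v],q0,[0,1,2,3,4,5]if 0 else[3,4,5]),3) if 0 else fit([v],q0,[0,1,4,5]))
for c in("top","side","wrist"):
  print(c,[(n,[(round(d["p"],2),np.round(d["uv"])) for d in landmark_of(c,n)][:3],np.round(proj(c,q))) for n,q in(("bail",[.656,.054,.214]),("front_wall",[.575,.052,.144]),("caddy",[.656,.054,.084]),("hook_top",[.656,.054,.326]))])
E
```

```text
clock: 24.62
tool_pos: [0.569, 0.1005, 0.2295]
orientation: [-179.7, -25.0, 1.2]
force: [-0.4, -0.5, -0.3]
opening: 0.0395
gripper_force: 0.0
clock: 25.45
tool_pos: [0.5687, 0.0997, 0.2278]
orientation: [-179.8, -24.8, 1.2]
force: [-0.2, -0.1, -0.0]
opening: 0.0393
gripper_force: 0.0
top 0.69 [248.8, 143.9, 37.6, 55.6] iou0 0.69
side 0.82 [234.3, 218.4, 71.6, 51.4] iou0 0.85
wrist 0.59 [306.6, 46.3, 165.0, 205.4] iou0 0.85
top (array([ 0.65789727,  0.05688494,  0.084     ,  0.03      , -0.04264965,
        0.01139315]), np.float64(0.3069212410501193))
side (array([ 0.65436925,  0.05937132,  0.084     ,  0.03      , -0.0182887 ,
        0.0992421 ]), np.float64(0.12631578947368416))
wrist (array([0.65566315, 0.05408579, 0.084     , 0.03      , 0.00378138,
       0.01262099]), np.float64(0.14346148137153036))
top 0.65 [250.4, 146.3, 36.1, 52.7] iou0 0.67
side 0.75 [236.3, 217.7, 70.5, 52.3] iou0 0.86
wrist 0.95 [307.4, 45.6, 163.4, 207.5] iou0 0.85
top (array([0.65926518, 0.05427894, 0.084     , 0.03      , 0.00832749,
       0.01001059]), np.float64(0.3252779120347994))
side (array([ 
[... 522 characters left out ...]
269., 175.])), ('hook_top', [(0.45, array([264., 157.]))], array([263., 158.]))]
side [('bail', [(0.85, array([267., 211.]))], array([269., 212.])), ('front_wall', [(0.82, array([294., 241.])), (0.73, array([396., 194.]))], array([296., 241.])), ('caddy', [(0.93, array([414., 205.])), (0.69, array([274., 249.])), (0.41, array([266., 174.]))], array([271., 251.])), ('hook_top', [(0.68, array([269., 174.])), (0.57, array([350., 313.]))], array([266., 175.]))]
wrist [('bail', [(0.83, array([401., 103.]))], array([398., 105.])), ('front_wall', [(0.76, array([382., 246.]))], array([382., 247.])), ('caddy', [(0.94, array([365., 166.]))], array([368., 164.])), ('hook_top', [], array([490., -77.]))]
```

```bash
for i in 1 2 3 4; do python3 -m inch '0 0 0 0 0 0;0 0 0 0 0 0;0 0 0 0 0 0;0 0 0 0 0 0;0 0 0 0 0 0;0 0 0 0 0 0;0 0 0 0 0 0;0 0 0 0 0 0;0 0 0 0 0 0;0 0 0 0 0 0' >/dev/null; done
python3 - <<'E'
from plant import *
import numpy as np
f=[]
for i in range(6):f.append(snapshot("wrist")[:230].astype(float))
print(get_obs()["clock"],[round(np.abs(a-f[0]).mean(),2) for a in f], [np.round(d["uv"]) for n in("bail","caddy") for d in landmark_of("wrist",n)])
print(close_job())
E
```

```text
30.2833 [np.float64(0.0), np.float64(0.95), np.float64(0.95), np.float64(0.96), np.float64(0.96), np.float64(0.96)] [array([403., 104.]), array([367., 167.])]
the job is handed in; nothing more can be done
None
```

The S-hook hangs on the middle stretch of the rail, and the caddy hangs level and still by its handle in the hook's lower curl; I handed the job in at about 30 s, and no verdict was shown.

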